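# Unclip the probe and pack the sampling tray

### The arm

A 6-joint arm with a two-finger parallel gripper is mounted at the origin on a cart in front of the work surface, level with it; the furniture and walls round the work are solid. World frame = base frame: x ahead of the robot, y to its left, z up, the work surface at z = 0. Lengths are in m, angles in rad, forces in N, time in s.
With the tool pointing down it reaches from about 0.2 to 0.875 m from the base axis. Payload 3.4 kg.
Tool frame: the origin (TCP) lies between the finger pads; the fingertips stand 25 mm ahead of it and the grasp point (between the pads) lies 6 mm ahead of it (r.nose_length is the z of the fingertips in the tool frame, in m); z points along the fingers, y is the line along which they close (so a half turn about z gives the same grasp; the last joint's range is limited). The gripper opens to 94 mm and grips with 3 to 60 N. Pads are 16 mm wide; open, the fingers measure 119 mm over their backs; the gripper's body (75 mm by 177 mm) begins 78 mm behind the grasp point.
Start: joints at [-1.243, 0.276, 1.505, -0, 1.361, -0.121], TCP at [0.249, -0.518, 0.23] pointing down, gripper open.
Joint ranges: [-2.89, 2.89], [-0.75, 2.08], [0.22, 2.7], [-1.18, 4.32], [0.11, 2.71], [-2.7, 2.7]. Speed limits (rad/s): [2.57, 2.57, 3.14, 3.14, 3.14, 3.14].

### API

Orientations are given as a unit quaternion [w, x, y, z].
In Python, from plant import r, gripper_to, inverse_kinematics, vision, models, telemetry gives the robot as it stands. Calls block until the motion is done:
- r.move_to(position, orientation): joint-space move of the TCP to a pose.
- r.move_l(position, rot=None, vel=0.15, guard=None): straight line of the TCP; rot=None keeps the orientation; vel is the mean speed in m/s. With guard (N) it stops when the force on the tool has changed by that much, and returns True; else False.
- r.movej(angles): joint-space move.
- gripper_to(opening, f_grip=None): finger opening in m; f_grip is the grip in N (None keeps the last); returns when the fingers have stopped.
- r.hold(seconds).
- inverse_kinematics(position, orientation): joint angles nearest the present ones, or None.
- vision.snapshot(name): name is "side" or "top"; returns the picture (400x640x3 uint8, red, green, blue); there is no depth.
- vision.get_calibration(name): a dict with "fx", "fy", "cx", "cy" (pixels), "D" ([k1, k2, p1, p2, k3] as OpenCV has them; the pictures are not rectified), "position" and "orientation" of the camera in the world. Camera axes: x right, y down, z forward; pixel columns grow to the right and rows downward; lengths in m; the calibration is good to about 2 mm. A picture is of the moment at which its call begins. get_calibration takes no time and is no camera call.
A pose or a line that the arm cannot do raises r.PlanningError and nothing moves.
- r.sign_off(): hands the job in; it is judged then, once.
Trained networks look in the newest picture that a camera, given by its name, has taken for a name from the list of things; names that differ only in an ending like _2 or _b are one class to them, and where a whole thing is asked for, a point or a joint stands for the part that bears it (a point fixed in the world has none). Each returns a list of dicts, best first, with "score" (0 to 1); they miss things now and then, are a little off and sometimes report something else, mostly with a low value. They report only what shows in the picture. A call takes as long as a camera call. They do not tell look-alikes from the thing itself.
- models.boxes_of(thing, camera): "at" ([x, y, z] in m, in world coordinates, good to about 4 mm: the middle of the surface that is visible of it).
- models.regions_of(thing, camera): "pixels" (400x640 bool, what is visible of it).
- models.mark_of(thing, camera): "at" ([x, y, z] in m, in world coordinates, good to about 4 mm: a listed point, or the origin of a listed thing).
Readings, each from a call of its own:
- telemetry.current_t(): time.
- telemetry.current_joints(): joint angles.
- telemetry.current_dq(): joint speeds.
- telemetry.current_joint_efforts(): joint torques, N m.
- telemetry.current_ee_pos(): TCP position.
- telemetry.current_tool_rot(): TCP orientation.
- telemetry.current_wrist_force(): force on the tool from outside, world axes, zero at the start.
- telemetry.current_torque(): the same for the moment, N m.
- telemetry.current_opening(): finger opening in m.
- telemetry.current_finger_force(): force on a finger pad.
Only numpy, scipy, OpenCV 4.12 (cv2) and the standard library are available. Lean on these libraries where they do the work, as an engineer would, in place of code of your own. Each camera call takes 0.05 s, during which the arm holds its last target. There are 200 camera calls.

### The job

Pack the white sampling tray, tallest part last: first unsnap the steel probe from the two spring clips on the sloping stand and lay it in the tray's two V-shaped rests, either way round, then stand the brown jar with the red label band upright in one of the square pockets, and finally the blue-capped bottle upright in the other pocket. Set each part down gently and let go of it, without dropping it, and leave the yellow-capped bottle, the jar with the blue label band and everything else where they stand.

Things in the scene. Friction and masses are not known exactly. Their poses are not given: they have to be found in the camera images.
- probe: Round steel shaft, 18 mm in diameter, 108 mm long, with a 24 mm collar 20 mm long at each end (blue at +x, black at -x); 162 mm overall, 90 g. Origin at the middle of the shaft on its axis; x along the shaft. At the start it sits in the clips: +x points up the slope, 40 degrees above level, away from the robot; +z straight out of the slope. The collars stop it sliding out endwise.
- clips (a point): Middle of the seat of the clips, on the probe's axis, 34 mm off the board's face. x up the slope, y left, z straight out of the slope (40 degrees from vertical, towards the robot): the way the probe unsnaps. Reach in along -z, fingers closing along y, between the clips (72 mm free); a straight pull of 5 to 20 N along +z opens them, after 20 mm the probe is free.
- stand: Sloping clip stand, fixed: grey base 130 x 100 mm and a white board 150 x 90 mm that rises at 40 degrees away from the robot; top edge 118 mm high. Origin on the worktop under the board's middle; x away from the robot, y left, z up. Two steel C-clips, each 12 mm wide, stand 42 mm up-slope and down-slope of the middle; jaws open along y, mouths face out of the slope.
- tray: White kit tray, fixed: 150 (x) by 172 (y) mm, walls 14 mm high, floor 4 mm thick. Origin under its middle, z up. The -x half, nearer the robot, has two square pockets side by side; the +x half has two grey V rests, 12 mm wide, 31 mm high, 40 mm either side of the middle, for a bar lying along the tray's y.
- rest (a point): Where the middle of the probe's shaft comes to lie in the V rests: tray x = +34 mm, y = 0, 31 mm above the worktop (27 mm above the tray floor). Axes as the tray's; the probe lies along y, either way round, with about 8 mm of play endwise. Between the rests 68 mm are free for the fingers.
- pocket_left (a point): Middle of the floor of the left pocket (tray x = -38 mm, y = +34 mm), 4 mm above the worktop; the pocket is 64 mm square with walls rising to 14 mm above the worktop. Axes as the tray's.
- pocket_right (a point): Middle of the floor of the right pocket (tray x = -38 mm, y = -34 mm), 4 mm above the worktop; 64 mm square, walls as the left. Axes as the tray's.
- red_jar: Brown jar with white lid and a red label band, 53 mm in diameter, 62 mm tall, 60 g. Origin at the centre of its underside, z up. Goes in either pocket, after the probe.
- blue_bottle: White bottle with a blue cap, body 52 mm in diameter up to 75 mm, shoulder above, cap 30 mm in diameter, 103 mm tall in all, 100 g. Origin at the centre of its underside, z up. Goes in the pocket that is left, last.
- yellow_bottle: Bystander: the same bottle with a yellow cap. Origin at the centre of its underside, z up. Stands among the parts; leave it alone.
- other_jar: Bystander: the same jar with a blue label band. Origin at the centre of its underside, z up. Leave it alone.
There are look-alikes about, which are no part of the job. Leave any orange look-alike of the red_jar alone.

How it is judged:
By the outcome, as a careful person would: the job done as asked, in the order asked, and still so for the second after the job is handed in, with the robot touching nothing.
It also fails if it takes over 61 s, if anything falls off the work surface, if the arm or the gripper's body presses on something with over 40 N, if the wrist force passes 120 N, or if a joint passes its speed limit or range.

## Working session

There is one attempt and no reset: what is moved stays moved. The work goes in short steps, each a Python script; the robot and the scene stay as the last script left them, time stands still between calls to the robot, and variables do not carry over. Pictures are saved under pics/ and viewed, at most 10 in all, crops included, and the job is handed in when it is done.

```bash
ls; mkdir -p pics; python3 - <<'E'
from plant import r, vision, models, telemetry
import cv2,numpy as np
for c in ("top","side"):
    im=vision.snapshot(c); cv2.imwrite(f"pics/{c}0.png",im[:,:,::-1])
    k=vision.get_calibration(c); print(c,{a:np.round(b,4).tolist() for a,b in k.items()})
    for t in ("probe","clips","stand","tray","rest","pocket_left","pocket_right","red_jar","blue_bottle","yellow_bottle","other_jar"):
        print(t,[(np.round(d["at"],4).tolist(),round(d["score"],2)) for d in models.mark_of(t,c)][:5])
print(telemetry.current_t())
E
```

```text
pics
top {'fx': 451.7484, 'fy': 451.7484, 'cx': 317.875, 'cy': 195.8675, 'D': [0.0016, 0.0, 0.0, 0.0, 0.0], 'position': [0.37, -0.2112, 1.0913], 'orientation': [0.0359, -0.6976, 0.7151, -0.0257]}
probe [([0.545, -0.0095, 0.0946], 0.69)]
clips [([0.5458, -0.0126, 0.0915], 0.8)]
stand [([0.5671, -0.0089, -0.0], 0.78)]
tray [([0.5058, -0.2154, -0.0028], 0.95)]
rest [([0.5228, -0.2418, 0.03], 0.92)]
pocket_left [([0.4982, -0.1639, 0.0014], 0.93), ([0.544, -0.011, 0.0921], 0.33)]
pocket_right [([0.448, -0.2165, 0.004], 0.74)]
red_jar [([0.3712, -0.4556, 0.0025], 0.85), ([0.3088, -0.1684, -0.0024], 0.73), ([0.4636, -0.4289, -0.0057], 0.56)]
blue_bottle [([0.3657, -0.3453, 0.0007], 0.79)]
yellow_bottle [([0.5615, -0.409, -0.001], 0.81)]
other_jar [([0.6363, -0.2711, -0.0022], 0.64)]
side {'fx': 519.9998, 'fy': 519.9998, 'cx': 320.7865, 'cy': 193.525, 'D': [-0.1131, 0.0, 0.0, 0.0, 0.0], 'position': [-0.5007, -0.0415, 0.8845], 'orientation': [0.2711, -0.5783, 0.6951, -0.33]}
probe []
clips [([0.5468, -0.0106, 0.0981], 0.82)]
stand [([0.5695, -0.0061, -0.0005], 0.71)]
tray [([0.5033, -0.2217, -0.0], 0.69), ([0.3642, -0.346, 0.0007], 0.2)]
rest [([0.5214, -0.2429, 0.03], 0.87)]
pocket_left [([0.4974, -0.1695, 0.0054], 0.72)]
pocket_right [([0.4531, -0.2125, 0.0039], 0.68)]
red_jar [([0.305, -0.1702, -0.0012], 0.83), ([0.4596, -0.4324, -0.0003], 0.65), ([0.3687, -0.4542, -0.0065], 0.63)]
blue_bottle [([0.3669, -0.3444, 0.0003], 0.73), ([0.5018, -0.2221, -0.0026], 0.69)]
yellow_bottle [([0.5591, -0.4087, 0.0024], 0.74)]
other_jar [([0.6341, -0.2649, -0.0011], 0.86), ([0.4601, -0.4307, 0.0041], 0.72)]
1.2
```

View pics/top0.png

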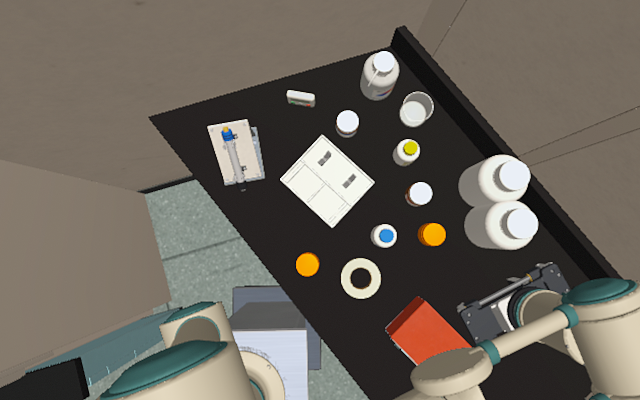

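View pics/side0.png

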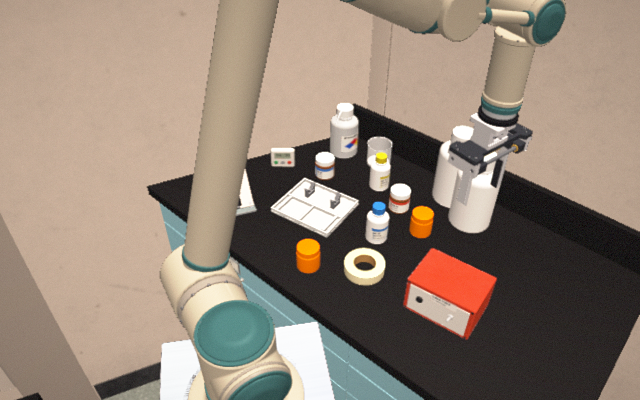

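The red-banded jar is the white-lidded one at top (419,194) / side (400,198). The other red_jar hits are two orange look-alikes, at side (308,256) and (421,222), and the jar with the blue band is at side (325,166). I'll confirm this with a crop and refine the poses of the tray, probe and jar.

```bash
cat > h.py <<'E'
import numpy as np, cv2
from scipy.spatial.transform import Rotation as R
from plant import r, gripper_to, inverse_kinematics, vision, models, telemetry
def q2R(q): return R.from_quat([q[1],q[2],q[3],q[0]]).as_matrix()
def quat(zaxis,yaxis):
    z=np.array(zaxis,float);z/=np.linalg.norm(z);y=np.array(yaxis,float);y-=z*(y@z);y/=np.linalg.norm(y)
    q=R.from_matrix(np.c_[np.cross(y,z),y,z]).as_quat(); return [q[3],q[0],q[1],q[2]]
def rays(c,px):
    k=vision.get_calibration(c);K=np.array([[k['fx'],0,k['cx']],[0,k['fy'],k['cy']],[0,0,1]])
    u=cv2.undistortPoints(np.array(px,float).reshape(-1,1,2),K,np.array(k['D'])).reshape(-1,2)
    return np.array(k['position']),np.c_[u,np.ones(len(u))]@q2R(k['orientation']).T
def at_z(c,px,z):
    p,d=rays(c,px); return p+d*((z-p[2])/d[:,2:3])
E
python3 - <<'E'
from h import *
im=cv2.imread("pics/top0.png")
def reg(t,c,near=None):
    L=models.regions_of(t,c)
    if near is not None: L=sorted(L,key=lambda d:np.linalg.norm(np.argwhere(d['pixels']).mean(0)[::-1]-near))
    return L[0]['pixels'].astype(np.uint8) if L else None
vision.snapshot("top")
m=reg("tray","top",(328,182)); cs=max(cv2.findContours(m,0,2)[0],key=cv2.contourArea)
b=cv2.boxPoints(cv2.minAreaRect(cs)); w=at_z("top",b,0.014); print("tray",b.round(1).tolist(),w.round(4).tolist(),"c",w.mean(0).round(4),"sides",np.linalg.norm(np.diff(w,axis=0),axis=1).round(4))
e=[np.degrees(np.arctan2(*(w[(i+1)%4]-w[i])[[1,0]])) for i in range(4)]; print(np.round(e,1))
for c in ("top",):
    m=reg("probe",c); ys,xs=np.nonzero(m); P=np.c_[xs,ys].astype(float); mu=P.mean(0)
    v=np.linalg.svd(P-mu,full_matrices=False)[2][0]; s=(P-mu)@v; ends=np.array([mu+v*s.min(),mu+v*s.max()]); print("probe",mu,ends,len(P))
    p,d=rays(c,[mu,mu+40*v]); n=np.cross(d[0],d[1]); c4,s4=np.cos(np.radians(40)),np.sin(np.radians(40))
    ps=np.radians(np.arange(-60,60,.1)); f=c4*(np.cos(ps)*n[0]+np.sin(ps)*n[1])+s4*n[2]; i=np.argmin(abs(f)); print("yaw",np.degrees(ps[i]))
    print("axis pt at z=.096",at_z(c,[mu],.096), [at_z(c,[q],z).round(4) for q,z in zip(ends,(.096,.096))])
m=reg("stand","top"); cs=max(cv2.findContours(m,0,2)[0],key=cv2.contourArea); print("stand",cv2.boxPoints(cv2.minAreaRect(cs)).round(1).tolist())
# lids/caps: centroid from top colours
for nm,px,z in (("jar",(419,194),.062),("bot",(384,236),.103)):
    x,y=px; s=im[y-16:y+17,x-16:x+17].astype(int)
    mk=(s.min(2)>190) if nm=="jar" else (s[:,:,0]-s[:,:,2]>60)
    yy,xx=np.nonzero(mk); q=[xx.mean()+x-16,yy.mean()+y-16]; print(nm,q,len(xx),at_z("top",[q],z).round(4))
s=cv2.imread("pics/side0.png")
a=cv2.resize(s[145:275,285:445],(640,520),interpolation=cv2.INTER_CUBIC); cv2.imwrite("pics/crop1.png",a)
cv2.imwrite("pics/crop2.png",cv2.resize(im[105:205,190:290],(600,600),interpolation=cv2.INTER_CUBIC))
E
```

```text
tray [[279.5, 178.6999969482422], [321.70001220703125, 133.6999969482422], [374.0, 182.60000610351562], [331.79998779296875, 227.6999969482422]] [[0.5081, -0.1056, 0.014], [0.6153, -0.2098, 0.014], [0.4927, -0.3319, 0.014], [0.3876, -0.228, 0.014]] c [ 0.5009 -0.2188  0.014 ] sides [0.1494 0.173  0.1478]
[ -44.2 -135.1  135.3   45.4]
probe [232.807393  156.5155642] [[223.84699169 126.04499476]
 [242.60201457 189.82296714]] 514
yaw 8.700000000000983
axis pt at z=.096 [[ 0.55025898 -0.00992628  0.096     ]] [array([[0.6201, 0.0097, 0.096 ]]), array([[ 0.4749, -0.0311,  0.096 ]])]
stand [[207.3000030517578, 125.19999694824219], [253.89999389648438, 117.0999984741211], [264.5, 177.5], [217.89999389648438, 185.6999969482422]]
jar [np.float64(420.44615384615383), np.float64(192.6871794871795)] 390 [[ 0.4615 -0.4315  0.062 ]]
bot [np.float64(386.248322147651), np.float64(235.23489932885906)] 149 [[ 0.3668 -0.3446  0.103 ]]
```

View pics/crop1.png

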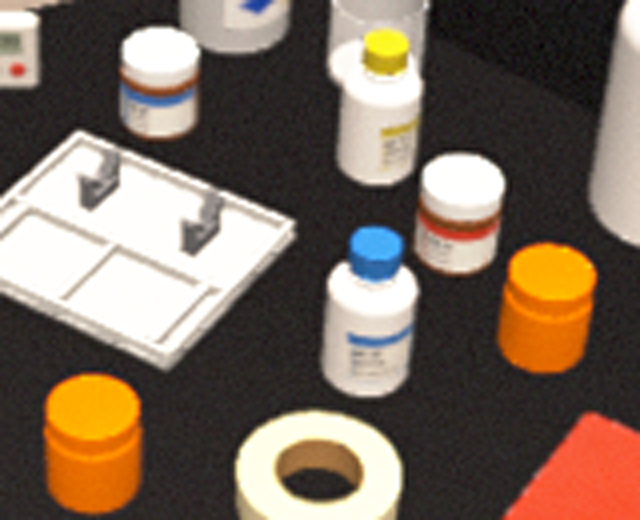

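View pics/crop2.png

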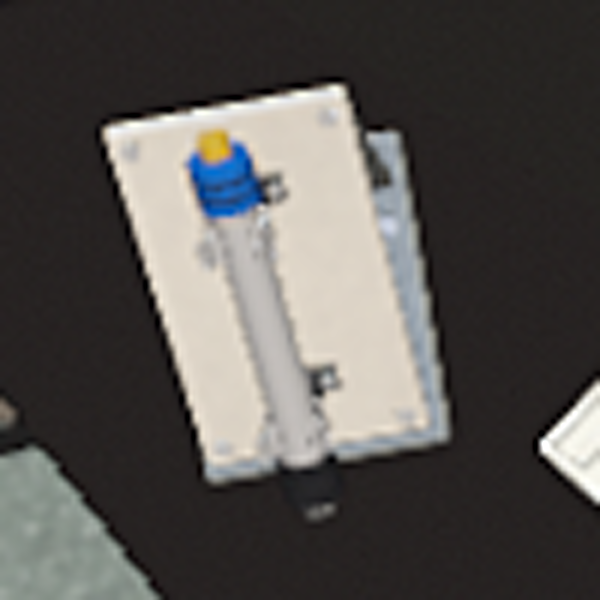

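The crop confirms it: the red-banded jar is at crop (458,215), i.e. side (400,198). The orange jars, the yellow-capped bottle and the blue-banded jar are bystanders. The probe's shaft runs from top (231,141) to (241,182). Next is the standoff above the clips.

```bash
cat >> h.py <<'E'
T=np.array([.5012,-.2183,0]); TY=np.radians(-44.7)
tx=np.array([np.cos(TY),np.sin(TY),0]); ty=np.array([-tx[1],tx[0],0]); Z=np.array([0,0,1.])
rest=T+.034*tx+.031*Z; PL=T-.038*tx+.034*ty+.004*Z; PR=T-.038*tx-.034*ty+.004*Z
PS=np.radians(9.2); h=np.array([np.cos(PS),np.sin(PS),0]); c4,s4=np.cos(np.radians(40)),np.sin(np.radians(40))
cx=h*c4+Z*s4; cy=np.array([-h[1],h[0],0]); cz=-h*s4+Z*c4
E
python3 - <<'E'
from h import *
a=at_z("top",[[230.8,140.8]],.1307)[0];b=at_z("top",[[240.8,182.5]],.0613)[0]
print(a,b,(a+b)/2,np.linalg.norm(a-b),np.degrees(np.arctan2(*(a-b)[[1,0]])))
C=np.array([.5475,-.0110,.096])
for s in (1,-1):
    q=quat(-cz,s*cy)
    print(s,[np.round(inverse_kinematics(list(p),o),2) if inverse_kinematics(list(p),o) is not None else None for p,o in
     ((C+.006*cz,q),(C+.126*cz,q),(rest+.006*Z,quat(-Z,-s*tx)),(rest+.006*Z,quat(-Z,s*tx)))])
for p in (PL,PR): print([np.round(inverse_kinematics(list(p+.045*Z),quat(-Z,s*tx)),2) for s in(1,-1)])
E
```

```text
[ 0.57849242 -0.01285538  0.1307    ] [ 0.49557086 -0.02087881  0.0613    ] [ 0.53703164 -0.0168671   0.096     ] 0.10842841392042 5.526693060099504
1 [None, None, None, array([-0.55,  0.45,  1.77, -0.  ,  0.93,  0.23])]
-1 [array([-0.38,  0.18,  2.34,  1.56,  0.34, -0.42]), array([-0.54, -0.12,  2.3 ,  0.87,  0.58,  0.21]), array([-0.55,  0.45,  1.77, -0.  ,  0.93,  0.23]), None]Traceback (most recent call last):
  File "<stdin>", line 9, in <module>
    return _wrapfunc(a, 'round', decimals=decimals, out=out)
    return _wrapit(obj, method, *args, **kwds)
    result = getattr(arr, method)(*args, **kwds)
TypeError: unsupported operand type(s) for *: 'NoneType' and 'float'
```

```bash
sed -i 's/radians(9.2)/radians(8.5)/' h.py; echo 'C=np.array([.5447,-.0113,.096])' >> h.py; python3 - <<'E'
from h import *
q=quat(-cz,-cy)
gripper_to(.055)
r.move_to([.40,-.20,.34],quat(-Z,-tx)); print(np.round(telemetry.current_joints(),2),telemetry.current_t())
r.move_to(list(C+.10*cz),q); print(np.round(telemetry.current_joints(),2),telemetry.current_t())
for c in("top","side"):
    im=vision.snapshot(c); cv2.imwrite(f"pics/{c}1.png",im[:,:,::-1])
a=cv2.imread("pics/top1.png")[90:240,170:370];b=cv2.imread("pics/side1.png")[100:250,130:330]
cv2.imwrite("pics/m1.png",cv2.resize(np.hstack([a,b]),(800,300),interpolation=cv2.INTER_CUBIC))
E
```

```text
Traceback (most recent call last):
plant.PlanningError: the arm cannot take that pose within its joint ranges
```

```bash
python3 - <<'E'
from h import *
q=quat(-cz,-cy)
r.move_to([.40,-.20,.34],quat(-Z,tx)); print(np.round(telemetry.current_joints(),2),telemetry.current_t())
r.move_to(list(C+.10*cz),q); print(np.round(telemetry.current_joints(),2),telemetry.current_t())
for c in("top","side"):
    im=vision.snapshot(c); cv2.imwrite(f"pics/{c}1.png",im[:,:,::-1])
a=cv2.imread("pics/top1.png")[90:240,170:370];b=cv2.imread("pics/side1.png")[100:250,130:330]
cv2.imwrite("pics/m1.png",cv2.resize(np.hstack([a,b]),(800,300),interpolation=cv2.INTER_CUBIC))
E
```

```text
[-0.62  0.03  1.54 -0.    1.57  0.16] 3.5417
[-0.5  -0.07  2.32  0.96  0.49  0.15] 4.5583
```

View pics/m1.png

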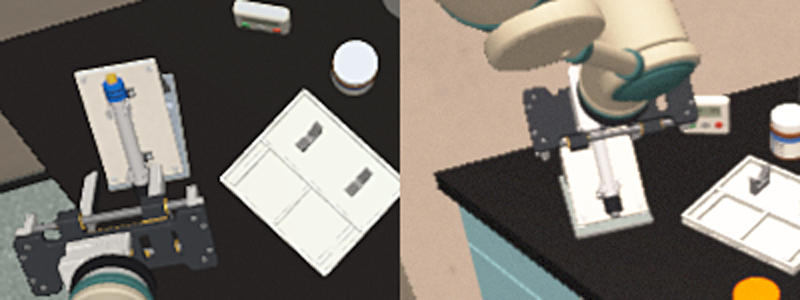

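The open gripper is lined up with the probe, with the fingertips at m1 crop (90,180) and (155,172) on either side of its line. Now the grasp and the unsnap.

```bash
python3 - <<'E'
from h import *
def st(n): print(n,np.round(telemetry.current_t(),2),"op",round(telemetry.current_opening(),4),"F",np.round(telemetry.current_wrist_force(),1),"pad",np.round(telemetry.current_finger_force(),1),np.round(telemetry.current_ee_pos(),4))
g=r.move_l(list(C+.006*cz),vel=.08,guard=8); print(g); st("in")
if not g:
    gripper_to(.010,50); st("closed")
    F=telemetry.current_wrist_force(); print("local F",[round(float(np.dot(F,a)),1) for a in (cx,cy,cz)])
    if telemetry.current_opening()>.014:
        p=np.array(telemetry.current_ee_pos())
        r.move_l(list(p+.05*cz),vel=.06); st("pulled")
        F=telemetry.current_wrist_force(); print("local F",[round(float(np.dot(F,a)),1) for a in (cx,cy,cz)])
        for c in("top","side"):
            im=vision.snapshot(c); cv2.imwrite(f"pics/{c}2.png",im[:,:,::-1])
        a=cv2.imread("pics/top2.png")[90:240,170:370];b=cv2.imread("pics/side2.png")[100:250,130:330]
        cv2.imwrite("pics/m2.png",cv2.resize(np.hstack([a,b]),(800,300),interpolation=cv2.INTER_CUBIC))
E
```

```text
False
in 5.98 op 0.0549 F [-0.7 -0.9 -0.4] pad 0.0 [ 0.5409 -0.0119  0.1007]
closed 6.68 op 0.0168 F [-2.3 -1.7  1.7] pad 50.0 [ 0.541  -0.0125  0.1007]
local F [-0.8, -1.4, 2.9]
pulled 7.66 op 0.0168 F [ 0.7  0.3 -1.6] pad 50.0 [ 0.5091 -0.017   0.1387]
local F [-0.5, 0.2, -1.7]
```

```bash
python3 - <<'E'
from h import *
p=np.array(telemetry.current_ee_pos())
r.move_to([p[0]-.02,p[1]-.04,.25],quat(-cz,-cy))
r.move_to(list(rest+.126*Z),quat(-Z,tx)); print(telemetry.current_t(),np.round(telemetry.current_ee_pos(),4),telemetry.current_opening(),np.round(telemetry.current_wrist_force(),1))
for c in("top","side"):
    im=vision.snapshot(c); cv2.imwrite(f"pics/{c}3.png",im[:,:,::-1])
    for f in (models.mark_of,): print(c,[(np.round(d["at"],4).tolist(),round(d["score"],2)) for d in f("probe",c)])
a=cv2.imread("pics/top3.png")[100:250,230:430];b=cv2.imread("pics/side3.png")[110:260,210:410]
cv2.imwrite("pics/m3.png",cv2.resize(np.hstack([a,b]),(800,300),interpolation=cv2.INTER_CUBIC))
print("target",rest)
E
```

```text
9.1583 [ 0.5244 -0.2397  0.1547] 0.016890247590176113 [ 0.2  0.8 -0.9]
top []
side [([0.5208, -0.2425, 0.1504], 0.79), ([0.3679, -0.3466, 0.0007], 0.23)]
target [ 0.52536718 -0.24221542  0.031     ]
```

View pics/m3.png

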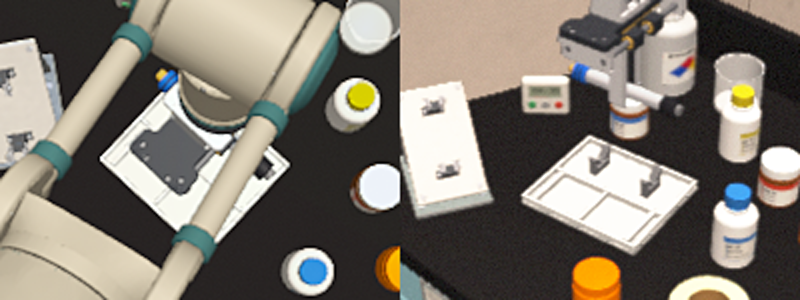

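```bash
python3 - <<'E'
from h import *
e=np.array(telemetry.current_ee_pos()); q=telemetry.current_tool_rot(); print(e.round(4),np.round(q2R(q),3).tolist())
ax=e-.006*Z
im=cv2.imread("pics/side3.png").astype(int); s=im[110:260,210:310]
m=((s[:,:,0]-s[:,:,2]>50)&(np.indices(s.shape[:2])[0]<60)&(np.indices(s.shape[:2])[1]<110)).astype(np.uint8)
n,l,stt,ce=cv2.connectedComponentsWithStats(m); print(stt,ce)
k=1+np.argmax(stt[1:,4]); yy,xx=np.nonzero(l==k); P=np.c_[xx+210,yy+110].astype(float)
p,d=rays("side",P); n=np.cross(ty,np.cross(d.mean(0),ty))  # plane through axis facing camera
X=p+d*((n@(ax-p))/(d@n))[:,None]; S=(X-ax)@ty; print("blue s",S.mean(),np.percentile(S,[3,97]))
E
```

```text
[ 0.5244 -0.2409  0.1578] [[0.703, 0.711, 0.001], [0.711, -0.703, 0.001], [0.001, 0.0, -1.0]]
[[    0     0   100   150 14940]
 [   86    31     9    11    60]] [[49.33882195 74.6564257 ]
 [89.63333333 35.55      ]]
blue s 0.06761058923716981 [0.05733392 0.07749424]
```

```bash
python3 - <<'E'
from h import *
def st(n): print(n,np.round(telemetry.current_t(),2),"op",round(telemetry.current_opening(),4),"F",np.round(telemetry.current_wrist_force(),1),np.round(telemetry.current_ee_pos(),4))
r.move_l(list(rest+.026*Z),vel=.12); r.hold(.2); st("hover")
g=r.move_l(list(rest+.002*Z),vel=.025,guard=5); st(g)
gripper_to(.032); st("open")
r.move_l(list(rest+.11*Z),vel=.12); st("up")
for c in("top","side"):
    im=vision.snapshot(c); cv2.imwrite(f"pics/{c}4.png",im[:,:,::-1])
    print(c,[(np.round(d["at"],4).tolist(),round(d["score"],2)) for d in models.mark_of("probe",c)])
a=cv2.imread("pics/top4.png")[100:250,230:430];b=cv2.imread("pics/side4.png")[110:260,210:410]
cv2.imwrite("pics/m4.png",cv2.resize(np.hstack([a,b]),(800,300),interpolation=cv2.INTER_CUBIC))
E
```

```text
hover 10.54 op 0.0169 F [ 0.8  0.5 -1.5] [ 0.5258 -0.2425  0.0578]
True 11.31 op 0.0167 F [0.6 0.1 2.5] [ 0.5257 -0.2426  0.0366]
open 11.78 op 0.0318 F [-0.5  0.2 -0.5] [ 0.5248 -0.242   0.0358]
up 12.8 op 0.0322 F [-0.1 -0.8 -1. ] [ 0.5248 -0.2419  0.1403]
top [([0.5602, -0.4043, -0.0025], 0.54)]
side [([0.5212, -0.2447, 0.0314], 0.65)]
```

View pics/m4.png

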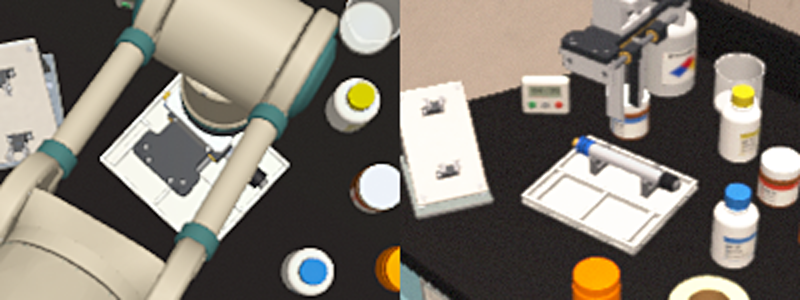

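The probe lies in both V rests, with its collars at m4 (582,148) and (668,182). Next is the red jar.

```bash
cat >> h.py <<'E'
def st(n): print(n,np.round(telemetry.current_t(),2),"op",round(telemetry.current_opening(),4),"F",np.round(telemetry.current_wrist_force(),1),np.round(telemetry.current_ee_pos(),4))
def pick(xy,ang,hg,opn,f):
    o=quat(-Z,[np.cos(ang),np.sin(ang),0]); p=np.array([*xy,hg+.006])
    r.move_to(list(p+[0,0,.16]),o); gripper_to(opn); st("above")
    r.hold(.15)
    if r.move_l(list(p),vel=.12,guard=8): st("hit"); return False
    gripper_to(.03,f); st("grip"); ok=telemetry.current_opening()>.045
    if ok: r.move_l(list(p+[0,0,.16]),vel=.15); st("lift")
    return ok
def place(P,hg,opn):
    p=P+(hg+.006)*Z
    r.move_to(list(p+.13*Z),quat(-Z,tx)); r.hold(.15); st("over")
    r.move_l(list(p+.015*Z),vel=.12); r.hold(.15); st("near")
    g=r.move_l(list(p-.003*Z),vel=.025,guard=4); st(g)
    gripper_to(opn); st("open")
    r.move_l(list(p+.13*Z),vel=.12); st("up")
E
python3 - <<'E'
from h import *
if pick((.4615,-.431),np.radians(50),.038,.074,25): place(PL,.038,.072)
a=[]
for c,s in(("top",np.s_[100:250,230:430]),("side",np.s_[130:280,230:430])):
    im=vision.snapshot(c); cv2.imwrite(f"pics/{c}5.png",im[:,:,::-1]); a.append(im[s][:,:,::-1])
    print(c,[(np.round(d["at"],4).tolist(),round(d["score"],2)) for d in models.mark_of("red_jar",c)])
    print(c,[(np.round(d["at"],4).tolist(),round(d["score"],2)) for d in models.mark_of("blue_bottle",c)])
cv2.imwrite("pics/m5.png",cv2.resize(np.hstack(a),(800,300),interpolation=cv2.INTER_CUBIC)); print(PL)
E
```

```text
above 15.51 op 0.0741 F [ 0.2 -0.5 -0.6] [ 0.4615 -0.431   0.204 ]
grip 17.62 op 0.0516 F [0.1 1.3 3. ] [ 0.4616 -0.4311  0.0444]
lift 18.84 op 0.0513 F [ 0.1 -0.  -0.2] [ 0.4611 -0.4305  0.2029]
over 20.78 op 0.0516 F [ 0.2 -0.7 -0.4] [ 0.4982 -0.1678  0.178 ]
near 22.03 op 0.0513 F [ 0.1  0.  -0.9] [ 0.4987 -0.1676  0.0638]
True 22.62 op 0.0514 F [-0.4  0.2  3.6] [ 0.498  -0.1673  0.0482]
open 23.15 op 0.0716 F [-0.2 -0.1  0. ] [ 0.4974 -0.1671  0.0478]
up 24.38 op 0.072 F [-0.5  0.2 -0.2] [ 0.4976 -0.1672  0.1773]
top [([0.3072, -0.1682, -0.0023], 0.7), ([0.4995, -0.1692, 0.0021], 0.38)]
top [([0.3675, -0.3458, -0.0002], 0.77)]
side [([0.3699, -0.4546, -0.0038], 0.92), ([0.3067, -0.1686, -0.0009], 0.88), ([0.4989, -0.1697, 0.0046], 0.78)]
side [([0.3639, -0.3466, 0.0027], 0.83)]
[ 0.49810504 -0.16740382  0.004     ]
```

View pics/m5.png

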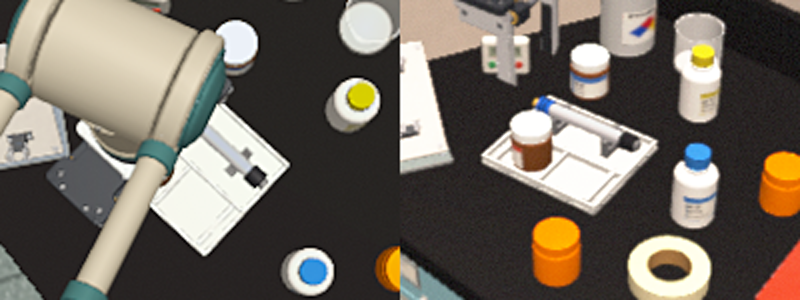

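The red jar stands in the left pocket, at m5 side crop (532,140), with the probe undisturbed. Now the blue-capped bottle, at crop (697,185).

```bash
python3 - <<'E'
from h import *
if pick((.3665,-.3450),np.radians(50),.050,.074,25): place(PR,.050,.068)
r.move_to([.35,-.30,.34],quat(-Z,tx)); r.hold(.3)
a=[]
for c,s in(("top",np.s_[100:250,230:430]),("side",np.s_[130:280,230:430])):
    im=vision.snapshot(c); cv2.imwrite(f"pics/{c}6.png",im[:,:,::-1]); a.append(im[s][:,:,::-1])
    for t in("red_jar","blue_bottle","probe"): print(c,t,[(np.round(d["at"],4).tolist(),round(d["score"],2)) for d in models.mark_of(t,c)])
cv2.imwrite("pics/m6.png",cv2.resize(np.hstack(a),(800,300),interpolation=cv2.INTER_CUBIC)); print(PR)
E
```

```text
above 26.76 op 0.0736 F [-0.2 -1.   0.2] [ 0.3666 -0.3448  0.2159]
grip 28.88 op 0.0509 F [0.3 0.7 2.2] [ 0.3667 -0.3451  0.0563]
lift 30.1 op 0.051 F [-0.  -0.2 -1.9] [ 0.366  -0.3445  0.215 ]
over 31.96 op 0.0507 F [-0.  -0.5 -0.4] [ 0.4502 -0.216   0.19  ]
near 33.22 op 0.0505 F [-0.2  0.6 -1.2] [ 0.4508 -0.2161  0.0757]
True 33.8 op 0.0513 F [ 0.5 -0.6  3.1] [ 0.4503 -0.2157  0.0601]
open 34.29 op 0.0679 F [0.3 0.7 0. ] [ 0.4496 -0.2153  0.0597]
up 35.52 op 0.0681 F [-0.2 -0.9  0.3] [ 0.4498 -0.2154  0.1893]
top red_jar [([0.3079, -0.1666, -0.0015], 0.8), ([0.4998, -0.1649, 0.0012], 0.68)]
top blue_bottle []
top probe [([0.5249, -0.2417, 0.0285], 0.62)]
side red_jar [([0.3071, -0.1697, -0.001], 0.94), ([0.3706, -0.4552, -0.0051], 0.75), ([0.4968, -0.1685, 0.0052], 0.66)]
side blue_bottle [([0.4457, -0.2181, 0.0043], 0.71)]
side probe [([0.4544, -0.2088, 0.0032], 0.33)]
[ 0.4502742  -0.21573818  0.004     ]
```

View pics/m6.png

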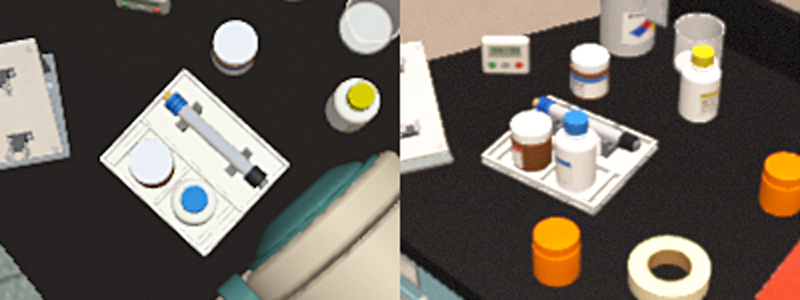

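All three parts are in place: the probe in both rests, the jar upright at m6 top crop (152,163) and the bottle upright at (194,200). The bystanders haven't moved, so I'm handing in.

```bash
python3 -c "
from plant import r
print(r.sign_off())"
```

```text
the job is handed in; nothing more can be done
None
```

The tray is packed in the order asked and the job is handed in at about 36 s of the 61 s: the probe is in the V rests, the red-band jar in the left pocket and the blue-capped bottle in the right; the last pictures show the bystanders where they stood, and the judge gave no verdict.

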